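# Feel which pantry tins are full, and sort them

### The job

The three closed aluminium tins look alike, but one or two of them are still full (about half a kilo) and the rest are nearly empty (about 150 g): lift each one to feel its weight. Set every full tin into a well of the turntable, one tin per well, and every nearly empty tin into the shallow wooden refill tray, each upright and put down gently, not dropped. Keep the tins upright all the while, and leave the other things where they are.

Things in the scene. Friction and masses are not known exactly. Their poses are not given: they have to be found in the camera images.
- tin_a: closed cylindrical brushed-aluminium tin, one of three that look alike: diameter 58 mm, height 85 mm, twist cap = the top 18 mm (leave it on). Origin at the centre of the underside, z up along the tin. Weighs about 530 g (within 60 g) if full, about 150 g if nearly empty; nothing outside shows which
- tin_b: closed cylindrical brushed-aluminium tin, one of three that look alike: diameter 58 mm, height 85 mm, twist cap = the top 18 mm (leave it on). Origin at the centre of the underside, z up along the tin. Weighs about 530 g (within 60 g) if full, about 150 g if nearly empty; nothing outside shows which
- tin_c: closed cylindrical brushed-aluminium tin, one of three that look alike: diameter 58 mm, height 85 mm, twist cap = the top 18 mm (leave it on). Origin at the centre of the underside, z up along the tin. Weighs about 530 g (within 60 g) if full, about 150 g if nearly empty; nothing outside shows which
- turntable: round wooden turntable, diameter 300 mm, top of the platter 27 mm above the table; turns stiffly about its upright axis. Origin on that axis at table height. Three wells on its -x side at 105 mm from the axis, 89 mm apart; jar, spice bottle and container stand on its +x side
- well0 (a point): centre of the floor of one of the three wells of the turntable: an aluminium ring 10 mm high, inner diameter 70 mm, outer 78 mm, standing on the platter; the well's floor is the platter's top, 27 mm above the table. All three wells start empty. Frame parallel to the turntable's
- well1 (a point): centre of the floor of one of the three wells of the turntable: an aluminium ring 10 mm high, inner diameter 70 mm, outer 78 mm, standing on the platter; the well's floor is the platter's top, 27 mm above the table. All three wells start empty. Frame parallel to the turntable's
- well2 (a point): centre of the floor of one of the three wells of the turntable: an aluminium ring 10 mm high, inner diameter 70 mm, outer 78 mm, standing on the platter; the well's floor is the platter's top, 27 mm above the table. All three wells start empty. Frame parallel to the turntable's
- tray: shallow open light-wood tray fixed to the table, the refill tray: outside 210 (x) x 115 (y) x 22 mm high, walls and floor 6 mm thick, no dividers. Origin at the centre of its underside; x along its long side
- tray_in (a point): centre of the tray's inner floor, 6 mm above the table; frame parallel to the tray's; tins fit side by side at x = +50 and -50 mm
- jar: olive ceramic jar, largest diameter 76 mm, 108 mm high, standing on the turntable; bystander. Origin at the centre of its underside
- spice: glass spice bottle, diameter 42 mm, 100 mm high, on the turntable; bystander. Origin at the centre of its underside
- container: orange plastic container with a white lid, 56 x 56 x 70 mm high, on the turntable; bystander. Origin at the centre of its underside
- bowl: small white bowl, diameter 84 mm, 34 mm high, on the table; bystander. Origin at the centre of its underside
- spoon: wooden spoon lying on the table, 170 mm long, about 25 mm high at most; bystander. Its x axis runs along it, origin about its middle
- stopper: cork stopper, diameter 30 mm, 26 mm high, standing on the table near the tins; bystander. Origin at the centre of its underside
Mind the look-alikes: they are no part of the job. Leave any blue or red look-alike of the tin_b alone.

How it is judged (in metres and radians):
At the end, for the whole second after the job is handed in: Each full tin (bearing on its support with over 3 N) stands in a well, within 9 mm of its centre and 6 mm of its floor; each nearly empty one (under 3 N) stands on the floor inside the tray; all tilt under 0.1 rad and are at rest (((horizontal distance between tin_a and well0 below 0.009 m and z of tin_a in the frame of well0 between -0.006 and 0.006 m and contact force between tin_a and turntable above 3 N) or (horizontal distance between tin_a and well1 below 0.009 m and z of tin_a in the frame of well1 between -0.006 and 0.006 m and contact force between tin_a and turntable above 3 N) or (horizontal distance between tin_a and well2 below 0.009 m and z of tin_a in the frame of well2 between -0.006 and 0.006 m and contact force between tin_a and turntable above 3 N) or (x of tin_a in the frame of tray_in between -0.082 and 0.082 m and y of tin_a in the frame of tray_in between -0.035 and 0.035 m and z of tin_a in the frame of tray_in between -0.008 and 0.008 m and contact force between tin_a and tray below 3 N)) and angle between each of tin_a, tin_b, tin_c's own z axis and vertical below 0.1 rad and linear speed of each of tin_a, tin_b, tin_c below 0.02 m/s and ((horizontal distance between tin_b and well0 below 0.009 m and z of tin_b in the frame of well0 between -0.006 and 0.006 m and contact force between tin_b and turntable above 3 N) or (horizontal distance between tin_b and well1 below 0.009 m and z of tin_b in the frame of well1 between -0.006 and 0.006 m and contact force between tin_b and turntable above 3 N) or (horizontal distance between tin_b and well2 below 0.009 m and z of tin_b in the frame of well2 between -0.006 and 0.006 m and contact force between tin_b and turntable above 3 N) or (x of tin_b in the frame of tray_in between -0.082 and 0.082 m and y of tin_b in the frame of tray_in between -0.035 and 0.035 m and z of tin_b in the frame of tray_in between -0.008 and 0.008 m and contact force between tin_b and tray below 3 N)) and ((horizontal distance between tin_c and well0 below 0.009 m and z of tin_c in the frame of well0 between -0.006 and 0.006 m and contact force between tin_c and turntable above 3 N) or (horizontal distance between tin_c and well1 below 0.009 m and z of tin_c in the frame of well1 between -0.006 and 0.006 m and contact force between tin_c and turntable above 3 N) or (horizontal distance between tin_c and well2 below 0.009 m and z of tin_c in the frame of well2 between -0.006 and 0.006 m and contact force between tin_c and turntable above 3 N) or (x of tin_c in the frame of tray_in between -0.082 and 0.082 m and y of tin_c in the frame of tray_in between -0.035 and 0.035 m and z of tin_c in the frame of tray_in between -0.008 and 0.008 m and contact force between tin_c and tray below 3 N))); the robot touches nothing.
It fails at once if a tin is dropped (moves faster than 0.5 m/s out of the fingers, a fall of some 15 mm) ((linear speed of tin_a above 0.5 m/s and contact force between tin_a and the fingers below 0.1 N) or (linear speed of tin_b above 0.5 m/s and contact force between tin_b and the fingers below 0.1 N) or (linear speed of tin_c above 0.5 m/s and contact force between tin_c and the fingers below 0.1 N)).
It fails at once if a tin is tipped by more than 35 degrees (angle between any of tin_a, tin_b, tin_c's own z axis and vertical above 0.61 rad).
It fails at once if a tin is banged or pressed down with more than 60 N (contact force between any of tin_a, tin_b, tin_c and turntable above 60 N or contact force between any of tin_a, tin_b, tin_c and tray above 60 N).
It fails at once if another thing is shifted by more than 40 mm or knocked over (distance of any of jar, spice, container, bowl, spoon, stopper from where it was at the start of the episode above 0.04 m or angle between any of jar, spice, container, bowl, stopper's own z axis and vertical above 0.5 rad).
It also fails if it takes over 72 s, if anything falls off the work surface, if the arm or the gripper's body presses on something with over 40 N, if the wrist force passes 120 N, or if a joint passes its speed limit or range.

### The arm

A 6-joint arm with a two-finger parallel gripper is mounted at the origin on the work surface. World frame = base frame: x ahead of the robot, y to its left, z up, the work surface at z = 0. Lengths are in m, angles in degrees, forces in N, time in s.
With the tool pointing down it reaches from about 0.35 to 0.875 m from the base axis. Payload 4.2 kg.
Tool frame: the origin (TCP) lies midway between the tips of the shut fingers; the grasp point (between the pads) lies 19 mm behind it; z points along the fingers, y is the line along which they close (so a half turn about z gives the same grasp; the last joint's range is limited). The gripper opens to 87 mm and grips with 3 to 60 N. Pads are 19 mm wide; open, the fingers measure 117 mm over their backs; the gripper's body (75 mm by 190 mm) begins 51 mm behind the grasp point.
Start: joints at [82.941, 22.042, 0.453, 0, -68.411, -14.817], TCP at [0.233, 0.58, 0.223] pointing down, gripper open.
Joint ranges: [-179.83, 179.83], [-69.29, 118.12], [-61.27, 80.66], [-181.25, 117.63], [-171.15, -9.14], [-177.46, 177.46]. Speed limits (degrees/s): [159.86, 159.86, 180, 180, 180, 180].

### API

Orientations are given as [roll, pitch, yaw] about the fixed x, y, z axes, in that order (R = Rz(yaw) Ry(pitch) Rx(roll)).
In Python, from workcell import env gives the robot as it stands. The module is installed in compiled form; this text tells all that it offers. Calls block until the motion is done:
- env.goto(position, orientation): joint-space move of the TCP to a pose.
- env.move_straight(position, rotation=None, rate=0.15, force_limit=None): straight line of the TCP; rotation=None keeps the orientation; rate is the mean speed in m/s. With force_limit (N) it stops when the force on the tool has changed by that much, and returns True; else False.
- env.set_joints(angles): joint-space move.
- env.gripper_to(opening, grasp_force=None): opening from 0.0 (shut) to 1.0 (fully open); grasp_force is the grip in N (None keeps the last); returns when the fingers have stopped.
- env.dwell(seconds).
- env.inverse_kinematics(position, orientation): joint angles nearest the present ones, or None.
- env.read_state(): the state.
- env.grab_frame(name): name is "side" or "top" or "wrist"; returns a dict with "image" (400x640x3 uint8, blue, green, red), "fx", "fy", "cx", "cy" (pixels), "position" and "orientation" of the camera in the world. Camera axes: x right, y up, looking along -z (the intrinsics and any distortion apply to the point x, -y, -z); pixel columns grow to the right and rows downward; lengths in m; the calibration is good to about 2 mm. A picture is of the moment at which its call begins. There is no depth.
A pose or a line that the arm cannot do raises env.Unreachable and nothing moves.
- env.close_job(): hands the job in; it is judged then, once.
Trained networks look in a picture, given as the dict that the camera call returned (one of the last four; its "shot" number tells which), for a name from the list of things; names that differ only in an ending like _2 or _b are one class to them, and where a whole thing is asked for, a point or a joint stands for the part that bears it (a point fixed in the world has none). Each returns a list of dicts, best first, with "score" (0 to 1); they miss things now and then, are a little off and sometimes report something else, mostly with a low value. They report only what shows in the picture. A call takes as long as a camera call. They do not tell look-alikes from the thing itself.
- env.search_frame(picture, thing): "xyz" ([x, y, z] in m, in world coordinates, good to about 4 mm: the middle of the surface that is visible of it).
- env.trace(picture, thing): "mask" (400x640 bool, what is visible of it).
The state is a dict: "clock": time; "joint_positions": joint angles; "qvel": joint speeds; "joint_torque": joint torques, N m; "position": TCP position; "tool_rot": TCP orientation; "force": force on the tool from outside, world axes, zero at the start; "wrist_torque": the same for the moment, N m; "opening": opening from 0.0 (shut) to 1.0 (fully open); "finger_force": force on a finger pad.
Only numpy, scipy, OpenCV 4.12 (cv2) and the standard library are available. Lean on these libraries where they do the work, as an engineer would, in place of code of your own. Each camera call takes 0.05 s, during which the arm holds its last target. There are 200 camera calls.

## Working session

There is one attempt and no reset: what is moved stays moved. The work goes in short steps, each a Python script; the robot and the scene stay as the last script left them, time stands still between calls to the robot, and variables do not carry over. Pictures are saved under pics/ and viewed, at most 10 in all, crops included, and the job is handed in when it is done.

```bash
mkdir -p pics; python3 - <<'E'
from workcell import env
import cv2,numpy as np
s=env.read_state();print(s['clock'],s['position'],s['tool_rot'],s['force'])
for n in("top","side"):
    f=env.grab_frame(n);cv2.imwrite(f"pics/{n}0.png",f["image"]);print(n,f['position'],f['orientation'],f['fx'],f['fy'],f['cx'],f['cy'],f.keys())
    for t in("tin_a","turntable","well0","tray","stopper","bowl","spoon","jar","spice","container"):
        print(t,[(np.round(d['xyz'],3).tolist(),round(d['score'],2)) for d in env.search_frame(f,t)])
print(env.read_state()['clock'])
E
```

```text
0.0 [0.23261258 0.57944142 0.22145488] [ 1.79874870e+02 -4.42681166e-03 -2.18855457e+01] [-0.3518622  -0.10894663  0.36192323]
top [ 0.37458314 -0.03154936  1.21322318] [  6.27165601   0.76994574 -91.53130059] 506.1479305293211 506.1479305293211 326.7079239871956 195.67146458446965 dict_keys(['image', 'fx', 'fy', 'cx', 'cy', 'position', 'orientation', 'shot'])
tin_a [([0.287, -0.371, 0.084], 0.9), ([0.338, -0.237, 0.085], 0.87), ([0.574, -0.068, 0.089], 0.68), ([0.527, -0.163, 0.086], 0.61), ([0.458, -0.038, 0.087], 0.58), ([0.648, -0.247, 0.086], 0.58)]
turntable [([0.516, 0.178, 0.03], 0.8)]
well0 [([0.52, 0.178, 0.027], 0.72), ([0.527, -0.159, 0.084], 0.54)]
tray [([0.496, -0.369, 0.004], 0.93)]
stopper [([0.389, -0.155, 0.022], 0.71), ([0.629, 0.157, 0.128], 0.69)]
bowl [([0.68, -0.03, 0.018], 0.8)]
spoon [([0.682, -0.162, 0.012], 0.86)]
jar [([0.616, 0.214, 0.121], 0.86), ([0.683, -0.164, 0.011], 0.3)]
spice [([0.632, 0.157, 0.128], 0.75), ([0.459, -0.044, 0.089], 0.73), ([0.52, 0.179, 0.029], 0.64), ([0.499, -0.368, 0.006], 0.28)]
container [([0.518, 0.176, 0.03], 0.66)]
side [
[... 197 characters left out ...]
osition', 'orientation', 'shot'])
tin_a [([0.284, -0.403, 0.08], 0.87), ([0.64, -0.268, 0.069], 0.83), ([0.523, -0.184, 0.065], 0.8), ([0.579, -0.084, 0.074], 0.64), ([0.455, -0.067, 0.059], 0.56)]
turntable [([0.509, 0.154, 0.027], 0.73), ([0.636, 0.148, 0.099], 0.48)]
well0 [([0.511, 0.159, 0.024], 0.86)]
tray [([0.499, -0.373, 0.005], 0.68), ([0.58, 0.068, 0.078], 0.31), ([0.506, 0.154, 0.024], 0.16)]
stopper [([0.389, -0.165, 0.026], 0.51)]
bowl [([0.683, -0.015, 0.022], 0.96), ([0.526, -0.183, 0.066], 0.6)]
spoon [([0.676, -0.166, 0.01], 0.66)]
jar [([0.609, 0.2, 0.095], 0.8)]
spice [([0.633, 0.146, 0.1], 0.61)]
container [([0.58, 0.068, 0.08], 0.92), ([0.499, -0.371, 0.006], 0.64)]
1.1
```

View pics/top0.png

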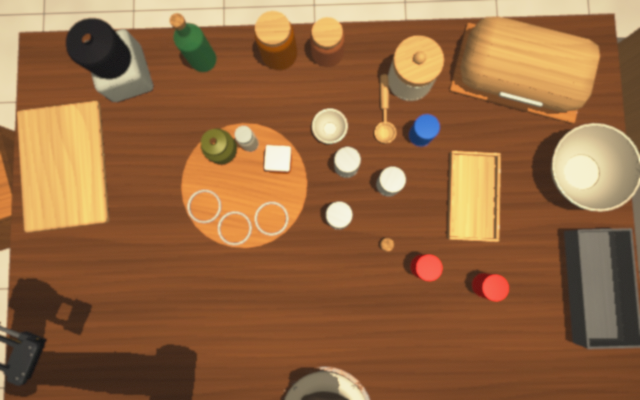

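View pics/side0.png

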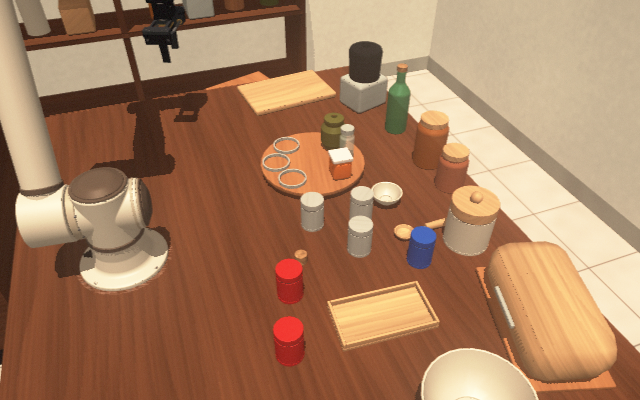

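The top view shows three aluminium tins at about (347,162), (391,181) and (339,215). The look-alikes are blue at (426,130) and red at (428,267) and (495,288), so I'm leaving those alone. The wells are at about (204,206), (235,228) and (271,218), the tray at (475,196) and the stopper at (387,244). Next I'll measure them precisely and check the choice in a close crop.

```bash
cat > h.py <<'E'
from workcell import env
import cv2,numpy as np
from scipy.spatial.transform import Rotation as R
def back(f,uv,z):
    uv=np.atleast_2d(uv).astype(float)
    d=np.c_[(uv[:,0]-f['cx'])/f['fx'],-(uv[:,1]-f['cy'])/f['fy'],-np.ones(len(uv))]
    d=R.from_euler('xyz',f['orientation'],degrees=True).apply(d);p=np.array(f['position'])
    return (p+d*((z-p[2])/d[:,2])[:,None])[:,:2]
def rect(f,z,x0,x1,y0,y1,s=1000):
    "bird's-eye picture of plane z; row grows with -x, col with -y; s px/m"
    w,h=int((y1-y0)*s),int((x1-x0)*s)
    src=np.float32([[100,100],[540,100],[540,300],[100,300]]);W=back(f,src,z)
    dst=np.float32(np.c_[(y1-W[:,1])*s,(x1-W[:,0])*s])
    return cv2.warpPerspective(f['image'],cv2.getPerspectiveTransform(src,dst),(w,h),flags=cv2.INTER_CUBIC)
E
python3 - <<'E'
from h import *
f=env.grab_frame("top")
def circ(img,x1,y1,r,n,s=1000):
    g=cv2.cvtColor(img,cv2.COLOR_BGR2GRAY)
    c=cv2.HoughCircles(g,cv2.HOUGH_GRADIENT_ALT,1,40,param1=80,param2=.4,minRadius=r-6,maxRadius=r+6)
    return [] if c is None else [(round(x1-v/s,4),round(y1-u/s,4),round(q,1)) for u,v,q in c[0][:n]]
w=rect(f,.037,.36,.70,0.02,.36); print("rings",circ(w,.70,.36,37,6))
p=rect(f,.027,.34,.70,-.0,.36); print("platter",circ(p,.70,.36,150,2))
t=rect(f,.085,.38,.70,-.24,.02); print("tins",circ(t,.70,.02,29,6))
for th in(0,):
    y=env.trace(f,"tray")[0]['mask'].astype(np.uint8)
    q=max(cv2.findContours(y,0,2)[0],key=cv2.contourArea)[:,0]
    r=cv2.minAreaRect(back(f,q,.022).astype(np.float32)*1000);print("tray",r,np.round(cv2.boxPoints(r)))
for m in env.trace(f,"tin_a"):
    k=cv2.moments(m['mask'].astype(np.uint8),True);print(round(m['score'],2),k['m10']/k['m00'],k['m01']/k['m00'],k['m00'])
cv2.imwrite("pics/rect.png",np.hstack([cv2.resize(w,(440,440)),cv2.resize(t,(358,440))]))
E
```

```text
rings [(np.float32(0.488), np.float32(0.269), np.float32(37.1)), (np.float32(0.437), np.float32(0.199), np.float32(36.6)), (np.float32(0.454), np.float32(0.109), np.float32(37.0)), (np.float32(0.595), np.float32(0.1), np.float32(36.2)), (np.float32(0.634), np.float32(0.24), np.float32(39.5))]
platter [(np.float32(0.54), np.float32(0.178), np.float32(149.0))]
tins [(np.float32(0.659), np.float32(-0.027), np.float32(29.7)), (np.float32(0.532), np.float32(-0.168), np.float32(29.4)), (np.float32(0.58), np.float32(-0.068), np.float32(29.4)), (np.float32(0.456), np.float32(-0.046), np.float32(29.4)), (np.float32(0.64), np.float32(-0.156), np.float32(25.8)), (np.float32(0.639), np.float32(-0.219), np.float32(26.1))]
tray ((496.99835205078125, -365.43231201171875), (119.14451599121094, 210.06411743164062), 85.35163879394531) [[ 387. -416.]
 [ 597. -433.]
 [ 607. -315.]
 [ 397. -298.]]
0.88 389.92346089850247 180.85524126455906 601.0
0.84 423.0446043165468 129.62302158273383 695.0
0.77 346.4657320872274 161.62305295950156 642.0
0.72 338.52061855670104 215.19931271477662 582.0
0.59 425.74122807017545 266.7076023391813 684.0
0.59 489.7372549019608 285.96078431372547 765.0
```

View pics/rect.png

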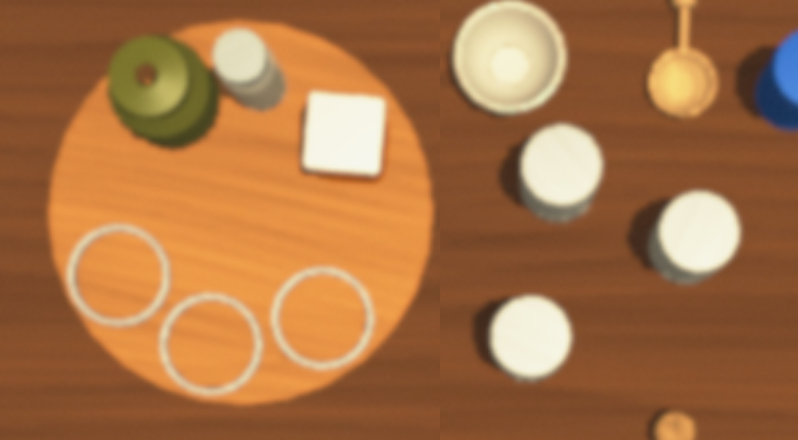

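The crop confirms three plain aluminium tins at about (0.580,-0.068), (0.532,-0.168) and (0.456,-0.046). The three rings are empty, and their spacing and radius roughly match the given 89 and 105 mm. The blue tin sits at the crop's upper right, and I leave it. Now I'll refine with the wrist camera.

```bash
python3 - <<'E'
from h import *
ims=[]
for nm,p in(("wells",[.44,.19,.30]),("tins",[.50,-.10,.30])):
    env.goto(p,[180,0,0]);env.dwell(.2)
    f=env.grab_frame("wrist");s=env.read_state();print(nm,s['clock'],s['position'],s['tool_rot'],f['position'],f['orientation'],s['joint_positions'],s['force'])
    if nm=="wells": a=(.037,.36,.70,.02,.36,37)
    else: a=(.085,.38,.70,-.24,.02,29)
    w=rect(f,*a[:5]);r=a[5]
    c=cv2.HoughCircles(cv2.cvtColor(w,6),cv2.HOUGH_GRADIENT_ALT,1,30,param1=80,param2=.4,minRadius=r-6,maxRadius=r+6)
    if c is not None:
        print([(round(float(a[2]-v/1000),4),round(float(a[4]-u/1000),4),round(float(q),1)) for u,v,q in c[0]])
    ims.append(cv2.resize(f['image'],(400,250)));ims.append(cv2.resize(w,(400,int(400*w.shape[0]/w.shape[1])))[:350])
h=lambda i:cv2.copyMakeBorder(i,0,350-i.shape[0],0,0,0)
cv2.imwrite("pics/wr.png",np.hstack([np.vstack([ims[0],h(ims[1])]),np.vstack([ims[2],h(ims[3])])]))
E
```

```text
wells 3.1417 [0.4399157  0.19056291 0.29973443] [1.79980904e+02 2.27142652e-02 5.28570865e-02] [0.50682571 0.19204132 0.46183532] [-1.41999408e+01  3.84599451e-02 -8.99449221e+01] [ 4.28908731e+01  4.77381673e+00 -1.13783070e+01 -1.50070299e-03
 -7.38775158e+01  4.71624049e+01] [-1.66046127 -0.04881419  0.98003815]
[(0.457, 0.115, 36.6), (0.438, 0.199, 36.3), (0.49, 0.27, 36.9), (0.575, 0.284, 36.9), (0.56, 0.194, 36.4), (0.488, 0.205, 36.4)]
tins 4.525 [ 0.50013425 -0.09902297  0.30007093] [-1.79993941e+02 -9.84944327e-03  1.00976060e-01] [ 0.56697294 -0.09752148  0.46224925] [-1.41632416e+01  6.47799082e-02 -8.98921121e+01] [ 7.06369354e+00  7.92460058e+00 -7.69354602e+00 -5.00493588e-03
 -7.43713422e+01  8.30386309e+01] [ 1.2013212   0.86000984 -0.76713349]
[(0.583, -0.068, 29.7), (0.66, -0.035, 31.2), (0.643, -0.212, 28.7), (0.458, -0.044, 28.7), (0.534, -0.168, 28.7), (0.643, -0.156, 28.2)]
```

View pics/wr.png

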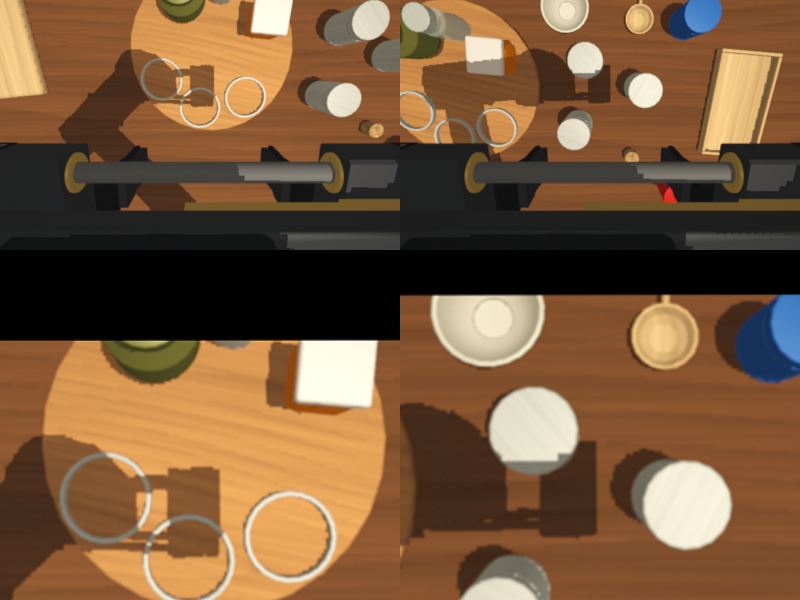

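Wrist view agrees with the top view to about 2–3 mm: wells at A(.490,.270), B(.437,.199) and C(.458,.112), tins at (.582,-.068), (.533,-.168) and (.457,-.045). Starting with the middle tin.

```bash
cat >> h.py <<'E'
H=.039; RPY=[180,0,0]
def fz(n=12):
    v=[]
    for _ in range(n): v.append(env.read_state()['force'][2]);env.dwell(.04)
    return np.mean(v),np.std(v)
def pick(x,y):
    env.gripper_to(1.0); env.goto([x,y,.20],RPY)
    env.move_straight([x,y,.10],rate=.2); env.dwell(.2); f0=fz()
    env.move_straight([x,y,H],rate=.08)
    env.gripper_to(0.0,grasp_force=30); s=env.read_state(); print("grip",s['opening']*.087,s['finger_force'],s['position'])
    env.move_straight([x,y,.10],rate=.08); env.dwell(.3); f1=fz()
    print("fz before/after",f0,f1,"kg",(f0[0]-f1[0])/9.81,env.read_state()['finger_force'])
    return (f0[0]-f1[0])/9.81
def place(x,y,zs,yaw=0):
    rpy=[180,0,yaw]
    p=env.read_state()['position']; env.move_straight([p[0],p[1],.20],rate=.2)
    env.move_straight([x,y,.20],rotation=rpy,rate=.25)
    env.move_straight([x,y,zs+H+.02],rate=.12); env.dwell(.2)
    hit=env.move_straight([x,y,zs+H-.004],rate=.025,force_limit=4)
    s=env.read_state(); print("placed",hit,s['position'],"bottom-support mm",(s['position'][2]-H-zs)*1000,s['force'],s['clock'])
    return hit
def release():
    p=env.read_state()['position']
    env.gripper_to(.85); env.move_straight([p[0],p[1],.20],rate=.15); print(env.read_state()['clock'])
TRAY=np.array([.497,-.3665]); TX=R.from_euler('z',-4.6,degrees=True).as_matrix()[:2,0]
E
python3 - <<'E'
from h import *
m=pick(.533,-.168)
print(env.read_state()['clock'])
E
```

```text
grip 0.05769789026516886 29.99994345314917 [ 0.53305388 -0.1680234   0.03915883]
fz before/after (np.float64(-0.01814366389435973), np.float64(0.5187198358916604)) (np.float64(-1.4678714859696285), np.float64(0.7278736395298736)) kg 0.14778061387107733 29.999794408722664
9.9083
```

147 g, so it's nearly empty and goes to the tray. Then weigh the next tin.

```bash
python3 - <<'E'
from h import *
q=TRAY+.048*TX
if place(q[0],q[1],.006,-4.6):
    release(); pick(.582,-.068); print(env.read_state()['clock'])
E
```

```text
placed True [ 0.5445677  -0.37021206  0.04520495] bottom-support mm 0.20495215848191467 [0.98640444 0.60138457 4.21127913] 13.7333
15.55
grip 0.05753871760907399 30.000113962560135 [ 0.58206834 -0.0679481   0.03916021]
fz before/after (np.float64(-0.2916377038615272), np.float64(0.48103188732678265)) (np.float64(-5.565140192140347), np.float64(0.4820550346597715)) kg 0.5375639641466686 29.99971612895024
21.8917
```

538 g, so it's full and goes to well A.

```bash
python3 - <<'E'
from h import *
print(place(.490,.270,.027))
f=env.grab_frame("side");g=f['image'][110:220,240:400];cv2.imwrite("pics/pA.png",cv2.resize(g,(640,440),interpolation=3))
E
```

```text
placed True [0.48987371 0.26987286 0.06608316] bottom-support mm 0.08315634638882477 [-0.57511158 -0.39112727  5.34922442] 26.1417
True
```

View pics/pA.png

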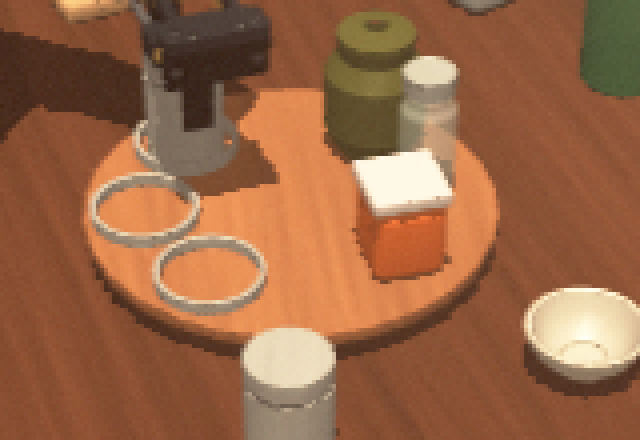

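The fingers stopped with the tin's underside at floor height (0.1 mm), not on the ring (10 mm higher). In the picture the tin at (190,110) stands within ring A, whose edges show at (137,140) and (238,140). I'll release it and weigh the third.

```bash
python3 - <<'E'
from h import *
release(); m=pick(.457,-.045); print(env.read_state()['clock'])
f=env.grab_frame("top")
w=rect(f,.037,.36,.70,.02,.36);cv2.imwrite("pics/w2.png",cv2.resize(w,(560,560)))
E
```

```text
27.8833
grip 0.05750652640476337 29.99997999628249 [ 0.45705195 -0.04501832  0.03914949]
fz before/after (np.float64(0.19172996340414036), np.float64(0.5079609388974778)) (np.float64(-1.5251315574819158), np.float64(0.34475623674039724)) kg 0.17501136808216677 29.99979583408276
34.2667
```

View pics/w2.png

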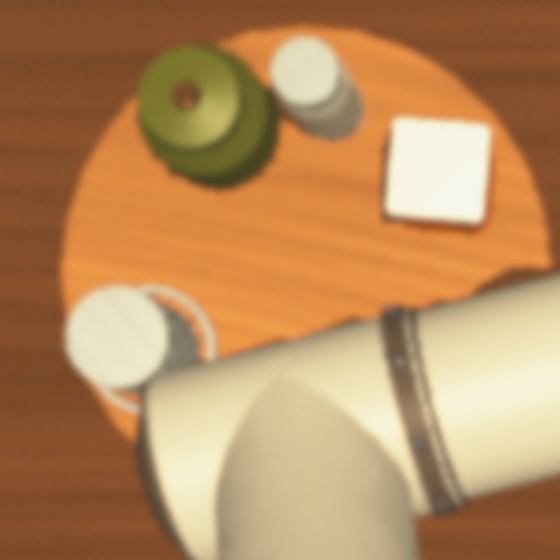

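The full tin leans nowhere and stands in ring A (ring visible around its foot at (180,340)). The third tin is 175 g, so it's nearly empty and goes to the tray at -48 mm.

```bash
python3 - <<'E'
from h import *
q=TRAY-.048*TX
if place(q[0],q[1],.006,-4.6):
    release(); p=env.read_state()['position']; env.move_straight([p[0],p[1],.30],rate=.2)
    env.goto([.40,-.10,.40],RPY)
    env.dwell(.3)
    f=env.grab_frame("top"); r=rect(f,.112,.36,.70,.02,.36)
    for nm,z,x0,x1,y0,y1 in(("A",.112,.42,.56,.20,.34),("tray",.091,.38,.62,-.47,-.27)):
        c=cv2.HoughCircles(cv2.cvtColor(rect(f,z,x0,x1,y0,y1),6),cv2.HOUGH_GRADIENT_ALT,1,30,param1=60,param2=.3,minRadius=25,maxRadius=33)
        print(nm,None if c is None else [(round(float(x1-v/1000),4),round(float(y1-u/1000),4),round(float(k),1)) for u,v,k in c[0]])
    print(env.read_state()['clock']); cv2.imwrite("pics/end_top.png",f['image'])
    g=env.grab_frame("side")['image'];cv2.imwrite("pics/end_side.png",g)
E
```

```text
placed True [ 0.44887089 -0.36253214  0.04515883] bottom-support mm 0.15883075173275635 [-0.22129327  1.59246965  3.9464204 ] 38.6167
40.4333
A [(0.49, 0.27, 28.8)]
tray [(0.448, -0.364, 29.2), (0.544, -0.371, 29.2)]
42.5333
```

View pics/end_top.png

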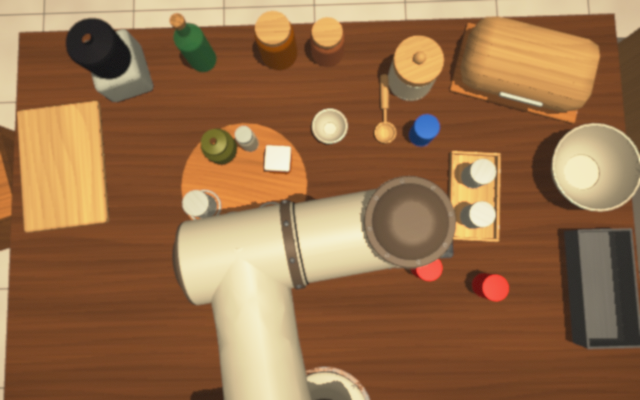

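View pics/end_side.png

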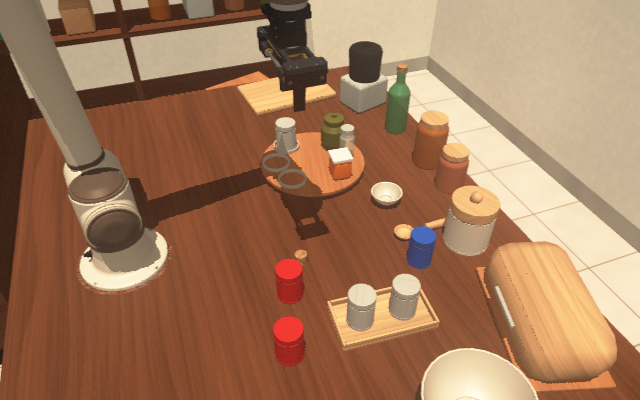

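The full tin stands in well A at (286,135) in the side view. Both near-empty tins are upright in the tray at (361,308) and (405,297), the bystanders haven't moved and the arm is clear. Handing in.

```bash
python3 -c "
from workcell import env
print(env.close_job())"
```

```text
the job is handed in; nothing more can be done
None
```

Job handed in at about 43 s on the robot's clock: the one full tin (about 540 g) is in a turntable well and the two nearly empty ones (about 150 g and 175 g) are upright in the refill tray; the final pictures show nothing else moved, but no verdict came back.

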